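Crimp a vial in the guarded bench press

ROBOT

A 6-joint arm with a two-finger parallel gripper is mounted at the origin on the work surface. World frame = base frame: x ahead of the robot, y to its left, z up, the work surface at z = 0. Lengths are in m, angles in rad, forces in N, time in s.
With the tool pointing down it reaches from about 0.275 to 0.75 m from the base axis. Payload 10.2 kg.
Tool frame: the origin (TCP) lies midway between the tips of the shut fingers; the grasp point (between the pads) lies 19 mm behind it; y points along the fingers, z is the direction in which the jaws open and shut, and the axes are right-handed (so a half turn about y gives the same grasp; the last joint's range is limited). The gripper opens to 88 mm and grips with 3 to 60 N. Pads are 18 mm wide; open, the fingers measure 123 mm over their backs; the gripper's body (75 mm by 187 mm) begins 45 mm behind the grasp point.
Start: joints at [-0.223, 0.313, 1.498, -0, 1.331, -0.223], TCP at [0.525, -0, 0.212] pointing down, gripper open.
Joint ranges: [-2.94, 2.94], [-0.97, 2.17], [0.19, 2.56], [-1.23, 4.37], [0.02, 3.11], [-2.88, 2.88]. Speed limits (rad/s): [2.39, 2.39, 3.01, 3.14, 3.14, 3.14].

INTERFACE

Orientations are given as a rotation vector (axis times angle).
In Python, from bench import * gives the robot as it stands.
- The arm moves only by the tool drive_tool, never from a script. Its argument "commands" is a list of rows, each an object with "translation": the shift along the tool's x, y, z in m, a list of three; "spin": the turn about the tool's y in rad. In form: [{"translation": [x, y, z], "spin": spin}, ...]. A call has 1 to 10 rows; each row is the pose to reach, as a shift and turn from the pose commanded when the call began, along the tool's axes at that moment; what a row does not reach only later rows make up. A row lasts 1/10 s, in which the tool goes at most 50 mm and 8.59 degrees, less where a joint would pass 70% of its speed; a pose out of reach is approached as far as the arm can. A call with a gripper value outside its range is refused whole. "fingers" is the closure in counts, from 0 (fully open) to 255 (shut), set as the call begins (left out, the last holds). The fingers move at their own pace and stop on an object; "squeeze" is the grip in N (left out, the last holds). Time passes only in rows, so rows that repeat a pose let the fingers close. It gives the time, the measured TCP pose, the force and the opening at its end, in the units of the state.
- read_state(): the state, without advancing time (a new reading comes with each control period).
- get_image(name): name is "scene" or "side" or "wrist"; returns the picture (480x640x3 uint8, blue, green, red); there is no depth.
- camera_params(name): a dict with "fx", "fy", "cx", "cy" (pixels), "rvec" (rotation vector, rad) and "tvec" (3), from world to camera coordinates, as OpenCV has them. Camera axes: x right, y down, z forward; pixel columns grow to the right and rows downward; lengths in m; the calibration is good to about 2 mm. The wrist camera is an equidistant fisheye: a pixel r from the principal point sees the ray r / f radians off the axis. A picture is of the moment at which its call begins: read the wrist's pose just before it. camera_params takes no time and is no camera call; for the wrist camera it gives the pose at the moment of the call.
- finish_job(): hands the job in, once; it reports no verdict.
The state is a dict: "clock": time; "qpos": joint angles; "qd": joint speeds; "effort": joint torques, N m; "position": TCP position; "orientation": TCP orientation; "contact_force": force on the tool from outside, world axes, zero at the start; "torque": the same for the moment, N m; "grip_width": finger opening in m.
Only numpy, scipy, OpenCV 4.12 (cv2) and the standard library are available. Lean on these libraries where they do the work, as an engineer would, in place of code of your own. Each camera call takes 0.05 s, during which the arm holds its last target. There are 200 camera calls.

TASK

Crimp the cap of the vial that stands on the loading slide: push the slide by its upright tab all the way into the press, then reach down through the window in the top of the guard and press the lever all the way down, hold it down for a good second, and let it come back up. Do not touch the guard or the vial, do not press the lever before the slide is fully in, and leave the bottles, the bowl and the spare vial where they are; nothing is to be picked up.

Things in the scene. Friction and masses are not known exactly. Their poses are not given: they have to be found in the camera images.
- press: Bench vial-crimping press, bolted down; grey base plate 210 (x) x 190 (y) x 15 mm with a tongue 70 mm wide that runs out at +y to y = +275 mm under the slide. Origin: centre of the plate's underside, on the table. Its z is up; the slide goes in along its -y (the tongue and slide stick out on its +y side); the lever's pivot is on its +x side. The press stands at varying places and yaw (within about 0.3 rad of the table's axes).
- guard: White steel guard fixed on the press: a cage of thin upright bars, 170 (x) x 140 (y) mm, whose flat top plate, 5 mm thick, has its upper face 165 mm above the table; same origin and axes as the press. The +y side is open below 107 mm for the slide. Must not be touched.
- window (a point): Centre of the rectangular window in the guard's top plate, at the level of the plate's upper face, 165 mm above the table (15 mm to -x of the press origin). The window is 90 mm along the press's x and 80 mm along its y, axes as the press. The paddle lies right below it.
- paddle (a point): Centre of the top face of the lever's black paddle, 44 (x) x 36 (y) mm, 12 mm thick, level at rest, 15 mm below the guard's upper face (150 mm above the table). Pressed fully it stands about 20 mm lower (130 mm above the table) and some 3 mm further to +x, tilted 0.26 rad. It is sprung: about 3 N to start it, 8 N when fully down at a firm stop; it springs back up when released.
- lever (a joint): Angle of the press lever about its pivot, 75 mm to +x of the paddle's centre: 0 = up at rest, 0.26 rad = fully down at the stop.
- slide (a joint): Travel of the loading slide: 0 = fully out (its start), 0.11 m = fully in at a firm stop. It moves along the press's -y, needs about 3 N to move plus drag of about 1 N at 0.1 m/s, and stays where it is left.
- tab (a point): Centre of the outer (+y) face of the slide's upright tab, an aluminium plate 44 mm wide (x), 6 mm thick (y), standing from 25 to 70 mm above the table; this point is 50 mm above the table. It is 255 mm to +y of the press origin when the slide is out, 145 mm when it is in (75 mm outside the guard). Push here along the press's -y; nothing stands beyond the tab for 40 mm at least.
- nest (a point): Centre of the floor of the round white nest on the slide that holds the vial, 28 mm above the table: a cup 42 mm across, 33 mm inside, 12 mm deep. It is 145 mm to -y of the tab's outer face.
- vial: Glass vial with an aluminium cap, 30 mm across, 58 mm tall, loose, standing in the slide's nest with 1.5 mm play. Origin: centre of its underside; z along its axis. Not to be touched.
- spare_vial: Bystander: a vial of the same kind, standing on the table on the +x side of the slide. Origin: centre of its underside.
- amber_bottle: Bystander: small amber bottle with a red cap, 52 mm across, 100 mm tall, on the -y side of the press. Origin: centre of its underside.
- tall_bottle: Bystander: clear bottle with a white cap, 68 mm across, 170 mm tall, on the -y side of the press, further to +x than the amber bottle. Origin: centre of its underside.
- steel_bowl: Bystander: steel bowl, 110 mm across, 45 mm tall, on the table on the +y side beyond the slide's tongue. Origin: centre of its underside.

How it is judged:
On the way, in this order (a step that is already met when the one before it is completed fails the run):
1. the slide is pushed fully in (within 4 mm of its stop) with the lever still up (value of joint slide above 0.106 m and value of joint lever below 0.05 rad), for 0.1 s.
2. the fingers, in through the window, hold the lever down (over 0.22 of 0.26 rad) for 0.8 s (value of joint slide above 0.106 m and value of joint lever above 0.22 rad and contact force between the fingers and lever above 0.5 N and x of the grasp point in the frame of window between -0.055 and 0.055 m and y of the grasp point in the frame of window between -0.05 and 0.05 m), for 0.8 s.
At the end, for the whole second after the job is handed in: The slide is fully in (within 4 mm of its stop), the lever is back up (under 0.04 rad), the vial stands upright and at rest in its nest (within 5 mm), and the bystanders are within 20 mm of where they stood (value of joint slide above 0.106 m and value of joint lever below 0.04 rad and horizontal distance between vial and nest below 0.005 m and angle between vial's own z axis and vertical below 0.15 rad and z of vial in the frame of nest below 0.005 m and linear speed of vial below 0.02 m/s and distance of each of spare_vial, amber_bottle, tall_bottle, steel_bowl from where it was at the start of the episode below 0.02 m); the robot touches nothing.
It fails at once if the robot touches the guard (over 1 N) (contact force between any of the arm, the fingers and guard above 1 N).
It fails at once if the robot touches the vial (over 1 N) (contact force between any of the arm, the fingers and vial above 1 N).
It fails at once if the lever is pressed before the slide is fully in (value of joint lever above 0.08 rad and not (value of joint slide above 0.106 m)).
It fails at once if the vial is lifted out of its nest or tipped (z of vial in the frame of nest above 0.008 m or angle between vial's own z axis and vertical above 0.35 rad).
It fails at once if a bystander is moved by over 20 mm, lifted or tipped (distance of any of spare_vial, amber_bottle, tall_bottle, steel_bowl from where it was at the start of the episode above 0.02 m or angle between any of spare_vial, amber_bottle, tall_bottle, steel_bowl's own z axis and vertical above 0.35 rad).
It also fails if it takes over 51 s, if anything falls off the work surface, if the arm or the gripper's body presses on something with over 40 N, if the wrist force passes 120 N, or if a joint passes its speed limit or range.

## Working session

There is one attempt and no reset: what is moved stays moved. The work goes in short steps, Python scripts to look and compute and a tool call to move; the robot and the scene stay as the last step left them, time stands still between calls to the robot, and variables do not carry over. Pictures are saved under pics/ and viewed, about 8 in all and at most 12, crops included, and the job is handed in when it is done.

Besides the shell and the picture viewer there is one more tool, called after "Request:" as a command line: name --argument value ..., lists and objects as JSON in quotes. drive_tool: Moves the arm, as the interface text tells. Its arguments: {"type":"object","properties":{"commands":{"type":"array","items":{"type":"object","properties":{"translation":{"type":"array","items":{"type":"number"}},"spin":{"type":"number"}}}},"fingers":{"type":"number"},"squeeze":{"type":"number"}},"required":["commands"]}

```bash
mkdir -p pics; python3 - <<'E'
from bench import *
import cv2
print(read_state())
for n in("scene","side","wrist"):
    print(n,camera_params(n)); cv2.imwrite(f"pics/{n}0.png",get_image(n))
E
```

```text
{'clock': 0.0, 'qpos': array([-2.23404268e-01,  3.13419730e-01,  1.49840314e+00, -6.31295689e-06,
        1.33102174e+00, -2.23424133e-01]), 'qd': array([ 0.00029389,  0.00119046, -0.00193177,  0.00076049, -0.00066488,
        0.00066286]), 'effort': array([-1.80187753e-04, -4.02218950e+01, -2.52264959e+01,  6.94810320e-02,
        3.53677373e-02, -8.52248218e-05]), 'position': array([5.24725317e-01, 4.62719642e-05, 2.11189362e-01]), 'orientation': array([-1.20990974,  1.21021211, -1.20840586]), 'contact_force': array([ 0.48102439, -0.42117709,  0.61236097]), 'torque': array([-0.0296739 ,  0.02557683,  0.10730201]), 'grip_width': 0.087884036186337}
scene {'fx': 598.2057102326784, 'fy': 598.2057102326784, 'cx': 311.10690408831834, 'cy': 241.81068524941705, 'rvec': array([ 1.24579547,  2.37660824, -0.87309367]), 'tvec': array([ 0.30557841, -0.31609583,  1.95136486])}
side {'fx': 553.7783382635411, 'fy': 553.7783382635411, 'cx': 310.40960457966946, 'cy': 232.44756967035818, 'rvec': array([ 0.20954913, -2.81006025,  1.21933266]), 'tvec': array([0.59201582, 0.10005509, 1.2849215 ])}
wrist {'fx': 371.64829954431775, 'fy': 371.64829954431775, 'cx': 322.38495123287225, 'cy': 239.1986874846207, 'rvec': array([-2.83158857e+00, -9.83679950e-04, -1.80691866e-04]), 'tvec': array([-0.52519515, -0.04113944,  0.38990012])}
```

View pics/scene0.png

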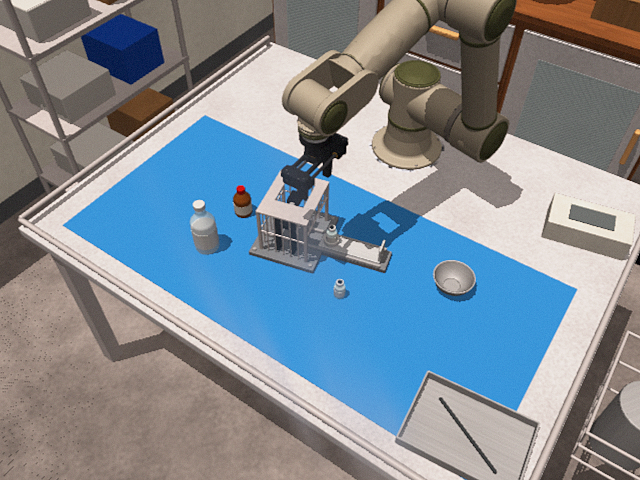

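View pics/side0.png

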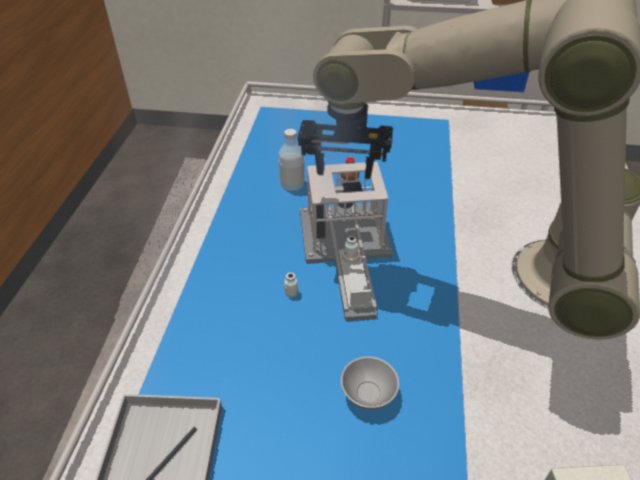

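View pics/wrist0.png

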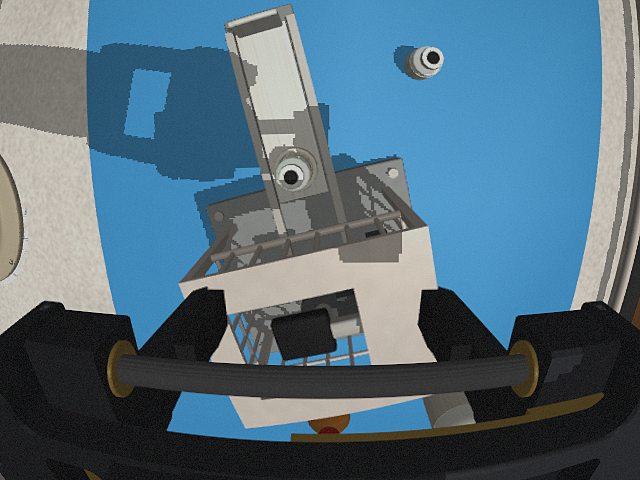

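The wrist view shows the guard's top corners at (180,284), (428,226) and (246,428), the window at about (222,305)-(353,289), and the paddle near (305,333). The vial cap is at (291,177), the tab's top edge at about (228,22)-(290,6), and the spare vial at (432,57). The scene and side views agree on this layout.

```bash
cat > h.py <<'E'
from bench import *
import cv2, numpy as np
from scipy.spatial.transform import Rotation as R
def ray(n,uv,P):
    x,y=(uv[0]-P['cx'])/P['fx'],(uv[1]-P['cy'])/P['fy']
    if n=="wrist":
        r=np.hypot(x,y); d=np.array([x*np.sin(r)/r,y*np.sin(r)/r,np.cos(r)])
    else: d=np.array([x,y,1.])
    M=R.from_rotvec(P['rvec']).as_matrix()
    return -M.T@P['tvec'], M.T@d
def cast(n,uv,z,P=None):
    c,d=ray(n,uv,P or camera_params(n)); return (c+d*(z-c[2])/d[2])[:2]
def tri(obs):
    A=np.zeros((3,3));b=np.zeros(3)
    for n,uv,P in obs:
        c,d=ray(n,uv,P or camera_params(n)); d/=np.linalg.norm(d); Q=np.eye(3)-np.outer(d,d);A+=Q;b+=Q@c
    return np.linalg.solve(A,b)
E
python3 - <<'E'
from h import *
np.set_printoptions(precision=4,suppress=True)
for k,uv,z in [("gFL",(180,284),.165),("gFR",(428,226),.165),("gBL",(246,428),.165),("winL",(222,305),.165),("winR",(353,289),.165),
 ("cap",(291,177),.086),("tabL",(228,22),.07),("tabR",(290,6),.07),("plateR",(402,157),.015),("plateL",(209,206),.015),("spare",(432,57),.058)]:
    print(k,cast("wrist",uv,z))
print("cap scene",cast("scene",(331,227),.086),"side",cast("side",(351,239),.086),tri([("scene",(331,227),None),("side",(351,239),None),("wrist",(291,177),None)]))
print("bowl",cast("scene",(455,270),.045),cast("side",(370,374),.045))
w=cv2.imread("pics/wrist0.png")
a=cv2.resize(w[0:240,180:460],None,fx=2.5,fy=2.5,interpolation=cv2.INTER_CUBIC)
cv2.imwrite("pics/wc0.png",a)
E
```

```text
gFL [ 0.4282 -0.0222]
gFR [0.5916 0.0187]
gBL [ 0.4611 -0.1569]
winL [ 0.4569 -0.0371]
winR [ 0.5452 -0.0241]
cap [0.4999 0.0374]
tabL [0.4453 0.1725]
tabR [0.4981 0.1838]
plateR [0.6051 0.0486]
plateL [ 0.4065 -0.0016]
spare [0.6217 0.1443]
cap scene [0.5011 0.0404] side [0.4989 0.0382] [0.4994 0.038  0.0845]
bowl [0.4115 0.3704] [0.4291 0.358 ]
```

View pics/wc0.png

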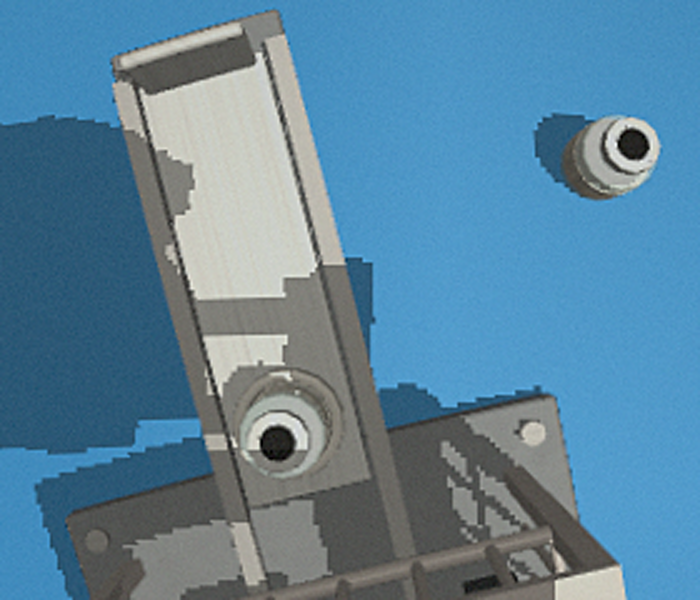

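The crop shows the tab's outer top edge at about (118,57)-(241,24), which is wrist pixels (227,23)-(276,10). The spare vial stands well off to +x. Next I fit the press pose from these known points.

```bash
python3 - <<'E'
from h import *
np.set_printoptions(precision=4,suppress=True)
P=camera_params("wrist")
T=[((180,284),.165,-85,70),((428,226),.165,85,70),((246,428),.165,-85,-70),((222,305),.165,-60,40),((353,289),.165,30,40),
((291,177),.086,0,110),((227,23),.07,-22,255),((276.3,9.8),.07,22,255),((402,157),.015,105,95),((207.5,206),.015,-105,95)]
w=np.array([cast("wrist",t[0],t[1],P) for t in T]); m=np.array([t[2:] for t in T])/1000
def fit(i):
    a=w[i]-w[i].mean(0);b=m[i]-m[i].mean(0)
    th=np.arctan2((b[:,0]*a[:,1]-b[:,1]*a[:,0]).sum(),(a*b).sum())
    M=R.from_euler('z',th).as_matrix()[:2,:2]; return th,M,w[i].mean(0)-M@m[i].mean(0)
for i in (list(range(10)),[0,1,2,5,6,7,8,9],[0,1,5,6,7]):
    th,M,o=fit(i); print(th,o); print((w-(m@M.T+o))*1000)
th,M,o=fit([0,1,2,5,6,7,8,9])
for k,p in dict(window=(-15,0),tab_out=(0,255),tab_in=(0,145),pre=(0,290)).items(): print(k,M@(np.array(p)/1000)+o)
print(R.from_rotvec(read_state()['orientation']).as_matrix())
E
```

```text
0.2400564147179234 [ 0.5264 -0.069 ]
[[ 0.9849 -0.9596]
 [-0.6544 -0.4764]
 [ 0.6164  0.2929]
 [-1.6854  7.279 ]
 [-0.7832 -1.1012]
 [-0.3479 -0.4308]
 [ 0.0202 -1.7987]
 [-0.4723 -3.2143]
 [-0.6605  0.322 ]
 [ 2.9822  0.0871]]
0.24394932170163455 [ 0.5271 -0.0696]
[[ 0.4558  0.0564]
 [-1.0249 -0.1029]
 [-0.4419  1.1783]
 [-2.3046  8.1725]
 [-1.3184 -0.5479]
 [-0.6466  0.3012]
 [ 0.249  -0.8482]
 [-0.2024 -2.4301]
 [-0.9179  0.6432]
 [ 2.5289  1.2021]]
0.2438183648697173 [ 0.5268 -0.0702]
[[ 0.7027  0.6529]
 [-0.7834  0.5152]
 [-0.1771  1.7792]
 [-2.0546  8.7732]
 [-1.0713  0.0642]
 [-0.4074  0.9073]
 [ 0.4705 -0.2495]
 [ 0.0176 -1.8259]
 [-0.6802  1.2631]
 [ 2.7733  1.7952]]
window [ 0.5125 -0.0732]
tab_out [0.4655 0.1778]
tab_in [0.4921 0.0711]
pre [0.457  0.2118]
[[-0.     -0.0009  1.    ]
 [-1.      0.0002 -0.    ]
 [-0.0002 -1.     -0.0009]]
```

The fit residuals are about 1-2 mm: yaw +0.244, origin (0.527, -0.070). The one outlier, winL, is hidden behind a finger. I'm moving at this height with the fingers shut to a point about 40 mm beyond the tab.

Request:
drive_tool --commands '[{"translation": [-0.02, 0, -0.006], "spin": -0.03}, {"translation": [-0.045, 0, -0.014], "spin": -0.06}, {"translation": [-0.075, 0, -0.023], "spin": -0.1}, {"translation": [-0.105, 0, -0.033], "spin": -0.14}, {"translation": [-0.135, 0, -0.042], "spin": -0.18}, {"translation": [-0.165, 0, -0.052], "spin": -0.21}, {"translation": [-0.19, 0, -0.06], "spin": -0.23}, {"translation": [-0.208, 0, -0.066], "spin": -0.244}, {"translation": [-0.217, 0, -0.069], "spin": -0.244}, {"translation": [-0.217, 0, -0.069], "spin": -0.244}]' --fingers 255 --squeeze 20

```text
clock: 1.15
position: [0.4557, 0.2175, 0.2116]
orientation: [-1.315, 1.027, -1.027]
contact_force: [0.5, 0.1, 0.3]
grip_width: 0.0105
```

```bash
python3 - <<'E'
from h import *
s=read_state();print(s['clock'],s['position'],s['contact_force'],s['grip_width'])
print(R.from_rotvec(s['orientation']).as_matrix().round(4))
print(camera_params("wrist"))
cv2.imwrite("pics/w1.png",get_image("wrist"))
E
```

```text
1.15 [0.45571395 0.21752298 0.21158802] [0.45744562 0.10205553 0.26160023] 0.010481619112267424
[[ 2.425e-01 -3.000e-04  9.701e-01]
 [-9.701e-01 -1.000e-04  2.425e-01]
 [ 0.000e+00 -1.000e+00 -3.000e-04]]
{'fx': 371.64829954431775, 'fy': 371.64829954431775, 'cx': 322.38495123287225, 'cy': 239.1986874846207, 'rvec': array([-2.81166352, -0.34688822, -0.05565526]), 'tvec': array([-0.4957447 ,  0.05435576,  0.420459  ])}
```

View pics/w1.png

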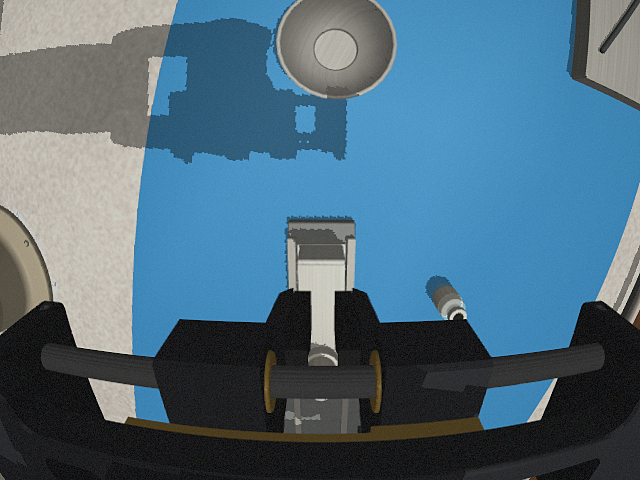

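The view is now aligned with the slide. The tab's top edge is at about (298-344, 247), the tongue's end at (288-354, 219), and the bowl at (336,47) is clear. I'm checking these against the fit.

```bash
python3 - <<'E'
from h import *
th=.244;o=np.array([.5271,-.0696]);M=R.from_euler('z',th).as_matrix()[:2,:2]
for uv,z in [((298,247),.07),((344,247),.07),((288,221),.015),((354,221),.015)]:
    p=cast("wrist",uv,z); print(p.round(4),(M.T@(p-o)*1000).round(1))
w=cv2.imread("pics/w1.png")[200:300,270:375]
print(w[30:65:2,50].tolist())
E
```

```text
[0.4424 0.1844] [-20.8 267. ]
[0.4824 0.1944] [ 20.4 267. ]
[0.427  0.1902] [-34.4 276.3]
[0.493  0.2067] [ 33.6 276.4]
[[74, 78, 76], [76, 79, 74], [82, 82, 82], [77, 81, 76], [80, 81, 81], [79, 81, 82], [76, 81, 79], [110, 115, 115], [78, 83, 84], [73, 75, 77], [86, 88, 86], [74, 83, 77], [84, 85, 86], [78, 85, 82], [74, 75, 76], [148, 156, 157], [210, 215, 212], [168, 178, 178]]
```

The tongue end measures 276 mm against 275 expected, centred within 0.5 mm, so the fit holds. I'm descending behind the tab.

Request:
drive_tool --commands '[{"translation": [0, 0.02, 0], "spin": 0}, {"translation": [0, 0.045, 0], "spin": 0}, {"translation": [0, 0.07, 0], "spin": 0}, {"translation": [0, 0.095, 0], "spin": 0}, {"translation": [0, 0.12, 0], "spin": 0}, {"translation": [0, 0.14, 0], "spin": 0}, {"translation": [0, 0.155, 0], "spin": 0}, {"translation": [0, 0.165, 0], "spin": 0}, {"translation": [0, 0.168, 0], "spin": 0}, {"translation": [0, 0.168, 0], "spin": 0}]'

```text
clock: 2.2
position: [0.4562, 0.2166, 0.0438]
orientation: [-1.315, 1.028, -1.028]
contact_force: [0.2, 1.4, -0.1]
grip_width: 0.0005
```

Request:
drive_tool --commands '[{"translation": [0.005, 0, 0], "spin": 0}, {"translation": [0.01, 0, 0], "spin": 0}, {"translation": [0.015, 0, 0], "spin": 0}, {"translation": [0.02, 0, 0], "spin": 0}, {"translation": [0.025, 0, 0], "spin": 0}, {"translation": [0.03, 0, 0], "spin": 0}, {"translation": [0.035, 0, 0], "spin": 0}, {"translation": [0.04, 0, 0], "spin": 0}, {"translation": [0.045, 0, 0], "spin": 0}, {"translation": [0.05, 0, 0], "spin": 0}]'

```text
clock: 3.2
position: [0.4682, 0.1681, 0.0437]
orientation: [-1.315, 1.028, -1.028]
contact_force: [0.5, -0.6, -1.2]
grip_width: 0.0007
```

By the fit, the fingers should already be pushing, but the force shows nothing, so I'm looking.

```bash
python3 - <<'E'
from h import *
s=read_state();print(s['clock'],s['position'],s['contact_force'])
a=get_image("side")[200:340,260:440];b=get_image("scene")[180:300,240:420]
cv2.imwrite("pics/c2.png",np.vstack([cv2.resize(a,(540,420),interpolation=2),cv2.resize(b,(540,360),interpolation=2)])[:, :][:780]) 
im=cv2.imread("pics/c2.png"); cv2.imwrite("pics/c2.png",cv2.hconcat([cv2.resize(a,(400,311),interpolation=2),cv2.resize(b,(400,311),interpolation=2)]))
E
```

```text
3.2 [0.46816236 0.16805821 0.04371392] [ 0.49207261 -0.55467713 -1.24395667]
```

View pics/c2.png

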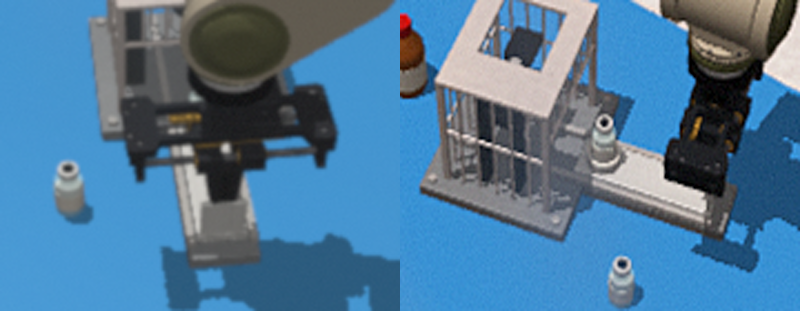

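The tab still looks out, and in the side view the fingers appear behind it. I'm projecting the TCP and the tab's model points into both cameras to settle it.

```bash
python3 - <<'E'
from h import *
o=np.array([.5271,-.0696]);M=R.from_euler('z',.244).as_matrix()[:2,:2]
def W(x,y,z): return [*(M@[x,y]+o),z]
pts={"tcp":read_state()['position']}
for y in(.255,.2355): pts[f"tab{y}"]=[W(-.022,y,.07),W(.022,y,.07),W(.022,y,.025),W(-.022,y,.025)]
pts["tongue"]=[W(-.035,.275,.015),W(.035,.275,.015)]
pts["nest"]=[W(0,.110,.086),W(0,.09,.086)]
for n in("side","scene"):
    P=camera_params(n);K=np.array([[P['fx'],0,P['cx']],[0,P['fy'],P['cy']],[0,0,1]])
    for k,v in pts.items(): print(n,k,cv2.projectPoints(np.array(v,float).reshape(-1,3),P['rvec'],P['tvec'],K,None)[0].reshape(-1,2).round(0).tolist())
    c0=cv2.imread(f"pics/{n}0.png");c1=get_image(n)
    s=(slice(215,325),slice(310,400)) if n=="side" else (slice(215,285),slice(315,405))
    r=[cv2.resize(c[s],(400,int(400*c[s].shape[0]/c[s].shape[1])),interpolation=2) for c in(c0,c1)]
    cv2.imwrite(f"pics/d_{n}.png",cv2.hconcat(r))
a,b=cv2.imread("pics/d_side.png"),cv2.imread("pics/d_scene.png")
cv2.imwrite("pics/d.png",cv2.resize(cv2.vconcat([a,b]),None,fx=.72,fy=.72))
E
```

```text
side tcp [[358.0, 296.0]]
side tab0.255 [[370.0, 291.0], [350.0, 292.0], [349.0, 306.0], [369.0, 304.0]]
side tab0.2355 [[369.0, 284.0], [348.0, 285.0], [347.0, 299.0], [367.0, 298.0]]
side tongue [[376.0, 314.0], [344.0, 317.0]]
side nest [[350.0, 239.0], [349.0, 233.0]]
scene tcp [[377.0, 250.0]]
scene tab0.255 [[384.0, 239.0], [379.0, 251.0], [378.0, 261.0], [382.0, 250.0]]
scene tab0.2355 [[377.0, 237.0], [372.0, 249.0], [371.0, 259.0], [376.0, 248.0]]
scene tongue [[390.0, 250.0], [383.0, 269.0]]
scene nest [[330.0, 226.0], [323.0, 224.0]]
```

View pics/d.png

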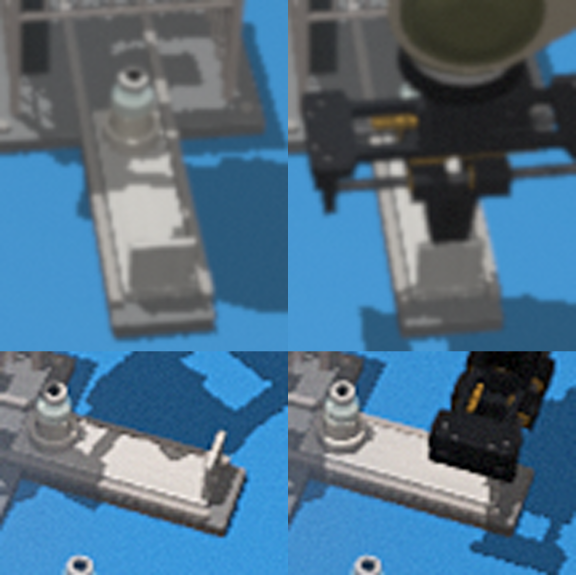

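```bash
python3 - <<'E'
from h import *
def projw(p,P):
    q=R.from_rotvec(P['rvec']).as_matrix()@np.array(p)+P['tvec']; r=np.hypot(q[0],q[1]); t=np.arctan2(r,q[2])
    return (P['cx']+P['fx']*t*q[0]/r,P['cy']+P['fy']*t*q[1]/r)
s=read_state();p=s['position'];P=camera_params("wrist")
print("tcp in wrist",projw(p,P),"grasp",projw(p+[0,0,.019],P), "cam",-R.from_rotvec(P['rvec']).as_matrix().T@P['tvec'])
print(s['clock'],p,s['contact_force'],s['grip_width'])
w=get_image("wrist");cv2.imwrite("pics/w2.png",w)
c=get_image("side")
print("side col 358,row 275..320",c[275:320,358].mean(1).astype(int).tolist())
print("side row 285",c[285,340:380].mean(1).astype(int).tolist())
a=w[200:420,180:470]
cv2.imwrite("pics/w2c.png",cv2.resize(a,None,fx=2.5,fy=2.5,interpolation=2))
E
```

```text
tcp in wrist (np.float64(321.1780334296709), np.float64(285.18143265540016)) grasp (np.float64(321.10593107226634), np.float64(302.33530066892314)) cam [0.44910131 0.24619357 0.21633991]
3.4 [0.46808225 0.16842318 0.04370917] [-0.44811877  0.29001346 -0.64339749] 0.00036436803360437255
side col 358,row 275..320 [31, 27, 30, 29, 27, 25, 25, 29, 25, 29, 28, 28, 28, 27, 26, 41, 74, 104, 110, 110, 107, 109, 109, 109, 109, 108, 108, 109, 110, 112, 116, 109, 102, 93, 87, 85, 85, 85, 85, 89, 93, 82, 75, 76, 81]
side row 285 [143, 171, 177, 168, 159, 191, 203, 203, 202, 203, 204, 203, 182, 115, 51, 32, 30, 26, 28, 28, 28, 26, 28, 26, 30, 30, 39, 69, 126, 167, 176, 171, 155, 144, 143, 142, 144, 142, 142, 143]
```

View pics/w2c.png

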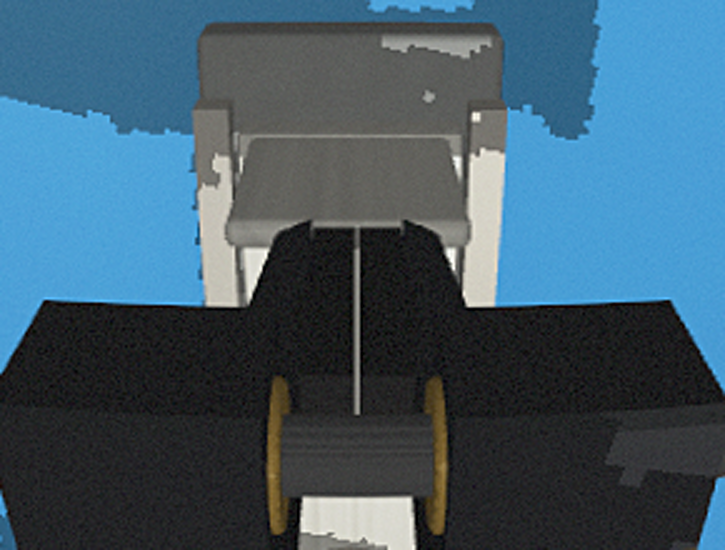

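```bash
python3 - <<'E'
from h import *
o=np.array([.5271,-.0696]);M=R.from_euler('z',.244).as_matrix()[:2,:2]
P=camera_params("wrist")
for k,uv,z in [("outer top",(320,288),.07),("inner top",(275,298),.07),("outer foot",(320,255),.025),("outer foot",(320,255),.018),("tongue end",(320,211),.015),("tongue end",(320,209),0.)]:
    print(k,z,(M.T@(cast("wrist",uv,z,P)-o)*1000).round(1))
print("tcp",M.T@(read_state()['position'][:2]-o)*1000)
w=cv2.imread("pics/w2.png"); print(w[205:305,276].mean(1).astype(int).tolist()); print(w[280:300,321].mean(1).astype(int).tolist())
E
```

```text
outer top 0.07 [-2.000e-01  2.563e+02]
inner top 0.07 [-20.1 251.2]
outer foot 0.025 [ -0.5 255. ]
outer foot 0.018 [ -0.5 252.4]
tongue end 0.015 [ -0.5 277.4]
tongue end 0.0 [ -0.6 275. ]
tcp [2.34257234e-01 2.45408158e+02]
[100, 103, 97, 94, 64, 66, 65, 65, 73, 87, 89, 93, 92, 92, 90, 89, 90, 93, 92, 92, 89, 94, 87, 93, 96, 94, 92, 94, 92, 91, 94, 93, 92, 93, 93, 93, 89, 91, 94, 91, 88, 90, 91, 90, 92, 83, 88, 87, 95, 130, 135, 132, 129, 132, 132, 131, 127, 164, 225, 222, 220, 214, 217, 187, 132, 91, 88, 89, 88, 91, 91, 94, 90, 94, 94, 90, 92, 91, 91, 91, 93, 89, 95, 113, 127, 132, 132, 141, 138, 136, 129, 133, 121, 105, 105, 128, 142, 141, 138, 130]
[95, 97, 93, 90, 94, 95, 92, 98, 115, 134, 117, 52, 37, 43, 46, 49, 43, 42, 34, 45]
```

The tab hasn't moved (outer face at 255 mm), and the TCP reads 245 mm with no force. The fingers are either above the tab or embedded in it. I'm comparing the fingertip outline with the earlier free-air picture, and triangulating the tip.

```bash
python3 - <<'E'
from h import *
w1=cv2.imread("pics/w1.png").mean(2);w2=cv2.imread("pics/w2.png").mean(2)
for c in (296,300,305,310,316,321,330,340,350):
    print(c,[int(np.argmax(w[262:330,c]<60))+262 for w in(w1,w2)])
t=tri([("side",(358,290.5),None),("wrist",(321,291),None)])
o=np.array([.5271,-.0696]);M=R.from_euler('z',.244).as_matrix()[:2,:2]
print(t,M.T@(t[:2]-o)*1000)
for n,uv in(("side",(358,290.5)),("wrist",(321,291))):
  for z in(.044,.06,.07,.08): print(n,z,(M.T@(cast(n,uv,z)-o)*1000).round(1))
E
```

```text
296 [291, 291]
300 [291, 289]
305 [291, 292]
310 [297, 291]
316 [262, 291]
321 [262, 291]
330 [262, 291]
340 [291, 292]
350 [291, 291]
[0.46760529 0.17783363 0.07156059] [  2.0440733  254.47758877]
side 0.044 [ -1.1 229.7]
side 0.06 [  1.7 243.4]
side 0.07 [  3.5 251.9]
side 0.08 [  5.3 260.4]
wrist 0.044 [1.000e-01 2.423e+02]
wrist 0.06 [2.0e-01 2.5e+02]
wrist 0.07 [2.000e-01 2.548e+02]
wrist 0.08 [2.000e-01 2.596e+02]
```

The tip outline is the same as in free air, and it triangulates to a height of about 71 mm although the TCP reads 44 mm. So the fingers may have passed just over the tab. Going straight up is safe in every case, so I'll lift and measure the tip in free air.

Request:
drive_tool --commands '[{"translation": [0, -0.02, 0], "spin": 0}, {"translation": [0, -0.04, 0], "spin": 0}, {"translation": [-0.02, -0.05, 0], "spin": 0}, {"translation": [-0.04, -0.05, 0], "spin": 0}, {"translation": [-0.06, -0.05, 0], "spin": 0}, {"translation": [-0.06, -0.05, 0], "spin": 0}, {"translation": [-0.06, -0.05, 0], "spin": 0}]'

```text
clock: 4.2
position: [0.4535, 0.2267, 0.0936]
orientation: [-1.315, 1.027, -1.027]
contact_force: [0.3, 0.2, -0.1]
grip_width: 0.0007
```

```bash
python3 - <<'E'
from h import *
s=read_state();p=s['position'];print(s['clock'],p,s['grip_width'])
w=get_image("wrist");c=get_image("side")
P=camera_params("side");K=np.array([[P['fx'],0,P['cx']],[0,P['fy'],P['cy']],[0,0,1]])
for z in(0,.02,.03): print("side tcp+",z,cv2.projectPoints((p+[0,0,z]).reshape(1,3),P['rvec'],P['tvec'],K,None)[0].ravel())
print("wrist row of tip",[int(np.argmax(w[262:330,k].mean(1)<60))+262 for k in(300,310,321,335,345)])
cv2.imwrite("pics/s3.png",cv2.resize(cv2.hconcat([c[215:345,300:430],w[200:330,256:386]]),None,fx=3,fy=3,interpolation=2))
E
```

```text
4.2 [0.4535085  0.22665866 0.09364297] 0.0006633153572319342
side tcp+ 0 [364.290745  302.6861378]
side tcp+ 0.02 [364.84957782 296.18707619]
side tcp+ 0.03 [365.13423676 292.87657638]
wrist row of tip [271, 271, 271, 271, 272]
```

View pics/s3.png

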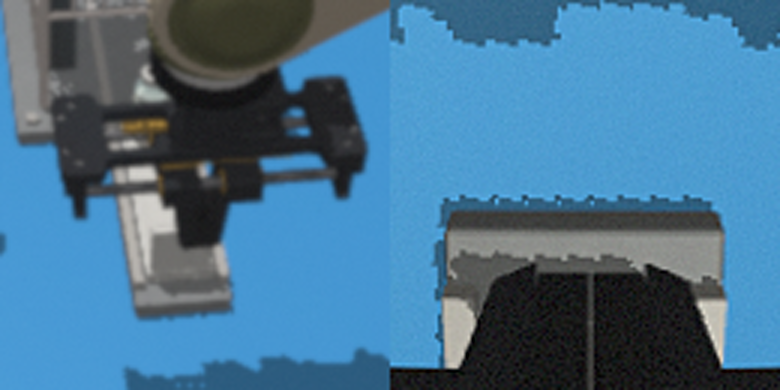

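In free air the tip is at wrist row 271 and side pixel (366,297). I'm triangulating that.

```bash
python3 - <<'E'
from h import *
o=np.array([.5271,-.0696]);M=R.from_euler('z',.244).as_matrix()[:2,:2]
p=read_state()['position'];print("tcp",(M.T@(p[:2]-o)*1000).round(1),p[2])
t=tri([("side",(366,296.7),None),("wrist",(322,271),None)]);print("tip",(M.T@(t[:2]-o)*1000).round(1),t[2])
c=get_image("side");print(c[285:312,366].mean(1).astype(int).tolist())
for n,uv in(("side",(366,296.7)),("wrist",(322,271))):
  for z in(.094,.1,.11,.12): print(n,z,(M.T@(cast(n,uv,z)-o)*1000).round(1))
P=camera_params("wrist")
print("tongue end check",[(M.T@(cast("wrist",(r,k),.015,P)-o)*1000).round(1) for r,k in((275,276),(369,276))])
E
```

```text
tcp [3.000e-01 3.047e+02] 0.09363015312647402
tip [  2.3 332.3] 0.14297951365757652
[28, 27, 23, 25, 23, 24, 28, 28, 26, 26, 30, 45, 75, 101, 110, 108, 109, 109, 109, 109, 107, 105, 101, 92, 86, 86, 89]
side 0.094 [ -5.7 290.4]
side 0.1 [ -4.6 295.4]
side 0.11 [ -2.6 303.8]
side 0.12 [ -0.6 312.1]
wrist 0.094 [  0.7 312.6]
wrist 0.1 [  0.7 315.1]
wrist 0.11 [  0.7 319.3]
wrist 0.12 [  0.7 323.5]
tongue end check [array([-34.1, 275.4]), array([ 35.5, 275.4])]
```

Correction: row 271 was the tongue's dark end face. In this crop the tip is at row 291, the same as before, so I'm redoing the triangulation.

```bash
python3 - <<'E'
from h import *
o=np.array([.5271,-.0696]);M=R.from_euler('z',.244).as_matrix()[:2,:2]
w=get_image("wrist");print(w[264:300,315].mean(1).astype(int).tolist())
p=read_state()['position'];print("tcp",(M.T@(p[:2]-o)*1000).round(1),p[2])
t=tri([("side",(366,297),None),("wrist",(322,290.7),None)]);print("tip",(M.T@(t[:2]-o)*1000).round(1),t[2])
for z in(.094,.11,.12): print(z,(M.T@(cast("wrist",(322,290.7),z)-o)*1000).round(1))
E
```

```text
[146, 81, 88, 91, 91, 77, 56, 63, 61, 61, 65, 72, 108, 121, 139, 144, 143, 141, 146, 129, 97, 95, 83, 86, 89, 92, 73, 33, 19, 16, 27, 17, 33, 17, 25, 26]
tcp [3.000e-01 3.046e+02] 0.09368132396381615
tip [  0.5 316.5] 0.12451733512305214
0.094 [  0.7 301.6]
0.11 [  0.7 309.4]
0.12 [  0.7 314.2]
```

The tips sit about 28 mm higher than the reported TCP, with the front face at +9 to +12 mm, so they did pass over the tab without touching it. Before planning the press I need the height of the gripper's body relative to the tips, so I'm getting the carrier block's lower edge from both views.

```bash
python3 - <<'E'
from h import *
w=get_image("wrist");c=get_image("side");s=get_image("scene")
A=cv2.resize(c[235:305,310:430],(480,280),interpolation=2);B=cv2.resize(w[260:440,180:464],(442,280),interpolation=2)[:,:310]
A2=cv2.resize(s[170:290,310:450],(560,480),interpolation=2)[:300,:480]
B=cv2.resize(w[270:450,160:480],(480,270),interpolation=2)
g=lambda i:cv2.convertScaleAbs(i,alpha=2.0,beta=25)
out=cv2.hconcat([cv2.vconcat([g(A),g(A2)])[:580,:400],cv2.vconcat([g(cv2.resize(B,(400,225))),np.zeros((355,400,3),np.uint8)])])
cv2.imwrite("pics/b4.png",out)
E
```

```text
(no output)
```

View pics/b4.png

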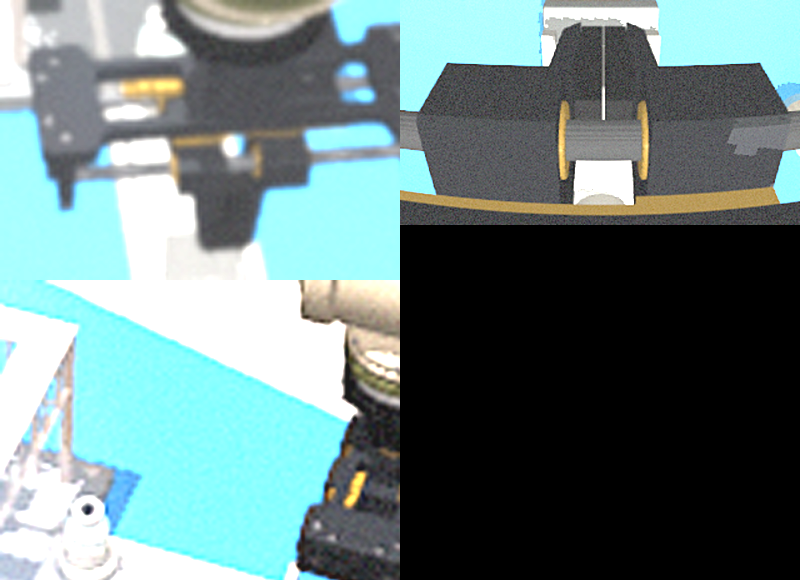

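```bash
python3 - <<'E'
from h import *
o=np.array([.5271,-.0696]);M=R.from_euler('z',.244).as_matrix()[:2,:2]
p=read_state()['position']
for k,a,b in [("tip",(366.5,296.7),(322,290.7)),("block",(369,281.5),(322,322))]:
    t=tri([("side",a,None),("wrist",b,None)]);print(k,(M.T@(t[:2]-p[:2])*1000).round(1),t[2]-p[2])
# peg at body end, assume offset y in tool frame
for dy in(0,.02,.037):
    # find height on ray where press y = tcp y+dy
    c,d=ray("side",(327,287),camera_params("side")); a=(M.T@(c[:2]-p[:2])); b=M.T@d[:2]; s=(dy-a[1])/b[1]; q=c+s*d
    print("peg",dy,(M.T@(q[:2]-p[:2])*1000).round(1),q[2]-p[2])
print(read_state()['clock'])
E
```

```text
tip [ 0.  13.6] 0.03423713164298807
block [ 1.7 38.4] 0.10423244557122581
peg 0 [75.7 -0. ] 0.055544962331009376
peg 0.02 [78.1 20. ] 0.0784509801720047
peg 0.037 [80.2 37. ] 0.09792109533685091
4.55
```

The carrier block's edge is at +38 mm (half the stated 75 mm body) and about 70 mm above the tips. So the whole gripper sits about 30 mm higher than the reported TCP, and there is enough clearance for the press. I'm lowering to a reported z of 0.018 (tips at about 0.048) outside the tab, then pushing.

Request:
drive_tool --commands '[{"translation": [0, 0.02, 0], "spin": 0}, {"translation": [0, 0.04, 0], "spin": 0}, {"translation": [0, 0.06, 0], "spin": 0}, {"translation": [0, 0.07, 0], "spin": 0}, {"translation": [0, 0.076, 0], "spin": 0}, {"translation": [0, 0.076, 0], "spin": 0}, {"translation": [0, 0.076, 0], "spin": 0}]'

```text
clock: 5.25
position: [0.454, 0.2268, 0.0184]
orientation: [-1.314, 1.027, -1.028]
contact_force: [0.1, -1.0, -0.4]
grip_width: 0.0005
```

Request:
drive_tool --commands '[{"translation": [0.008, 0, 0], "spin": 0}, {"translation": [0.016, 0, 0], "spin": 0}, {"translation": [0.023, 0, 0], "spin": 0}, {"translation": [0.029, 0, 0], "spin": 0}, {"translation": [0.034, 0, 0], "spin": 0}, {"translation": [0.039, 0, 0], "spin": 0}, {"translation": [0.044, 0, 0], "spin": 0}, {"translation": [0.049, 0, 0], "spin": 0}, {"translation": [0.054, 0, 0], "spin": 0}, {"translation": [0.059, 0, 0], "spin": 0}]'

```text
clock: 6.25
position: [0.4679, 0.1692, 0.0177]
orientation: [-1.315, 1.028, -1.027]
contact_force: [-1.0, 2.9, 0.8]
grip_width: 0.0003
```

```bash
python3 - <<'E'
from h import *
o=np.array([.5271,-.0696]);M=R.from_euler('z',.244).as_matrix()[:2,:2]
s=read_state();p=s['position'];print("tcp",(M.T@(p[:2]-o)*1000).round(1),p[2],s['contact_force'])
w=get_image("wrist");cv2.imwrite("pics/w5.png",w);cv2.imwrite("pics/side5.png",get_image("side"))
for c in(276,): print([(r,int(w[r,c].mean())) for r in range(205,310,3)])
E
```

```text
tcp [2.00e-01 2.46e+02] 0.01774037658968776 [-1.00468251  2.93105941  0.82760968]
[(205, 105), (208, 100), (211, 101), (214, 106), (217, 97), (220, 108), (223, 65), (226, 65), (229, 91), (232, 93), (235, 92), (238, 96), (241, 90), (244, 94), (247, 94), (250, 94), (253, 97), (256, 96), (259, 95), (262, 95), (265, 88), (268, 92), (271, 95), (274, 92), (277, 98), (280, 93), (283, 92), (286, 95), (289, 93), (292, 93), (295, 92), (298, 93), (301, 93), (304, 96), (307, 89)]
```

The force reads +3 N along +y, which matches the slide's drag, so the tab is moving. I continue smoothly, with about 92 mm to go.

Request:
drive_tool --commands '[{"translation": [0.004, 0, 0], "spin": 0}, {"translation": [0.009, 0, 0], "spin": 0}, {"translation": [0.014, 0, 0], "spin": 0}, {"translation": [0.02, 0, 0], "spin": 0}, {"translation": [0.026, 0, 0], "spin": 0}, {"translation": [0.032, 0, 0], "spin": 0}, {"translation": [0.037, 0, 0], "spin": 0}, {"translation": [0.042, 0, 0], "spin": 0}, {"translation": [0.046, 0, 0], "spin": 0}, {"translation": [0.05, 0, 0], "spin": 0}]'

```text
clock: 7.35
position: [0.4799, 0.1206, 0.0177]
orientation: [-1.315, 1.028, -1.027]
contact_force: [-1.2, 2.5, 1.0]
grip_width: 0.0004
```

Request:
drive_tool --commands '[{"translation": [0.005, 0, 0], "spin": 0}, {"translation": [0.01, 0, 0], "spin": 0}, {"translation": [0.015, 0, 0], "spin": 0}, {"translation": [0.02, 0, 0], "spin": 0}, {"translation": [0.025, 0, 0], "spin": 0}, {"translation": [0.029, 0, 0], "spin": 0}, {"translation": [0.032, 0, 0], "spin": 0}, {"translation": [0.035, 0, 0], "spin": 0}, {"translation": [0.037, 0, 0], "spin": 0}, {"translation": [0.038, 0, 0], "spin": 0}]'

```text
clock: 8.35
position: [0.4891, 0.0839, 0.0177]
orientation: [-1.315, 1.028, -1.028]
contact_force: [-3.3, 2.9, 0.3]
grip_width: 0.0007
```

Request:
drive_tool --commands '[{"translation": [0.001, 0, 0], "spin": 0}, {"translation": [0.002, 0, 0], "spin": 0}, {"translation": [0.003, 0, 0], "spin": 0}, {"translation": [0.004, 0, 0], "spin": 0}, {"translation": [0.005, 0, 0], "spin": 0}]'

```text
clock: 8.85
position: [0.4897, 0.0813, 0.0177]
orientation: [-1.312, 1.03, -1.025]
contact_force: [-5.4, 22.9, 3.5]
grip_width: 0.0002
```

The force jumped to 23 N at 155 mm, against about 154 mm expected, so the slide is at its stop. I'm holding briefly, backing off and rising.

Request:
drive_tool --commands '[{"translation": [0, 0, 0], "spin": 0}, {"translation": [0, 0, 0], "spin": 0}, {"translation": [-0.004, 0, 0], "spin": 0}, {"translation": [-0.015, 0, 0], "spin": 0}, {"translation": [-0.03, 0, 0], "spin": 0}, {"translation": [-0.03, -0.03, 0], "spin": 0}, {"translation": [-0.03, -0.06, 0], "spin": 0}, {"translation": [-0.03, -0.09, 0], "spin": 0}, {"translation": [-0.03, -0.125, 0], "spin": 0}, {"translation": [-0.03, -0.16, 0], "spin": 0}]'

```text
clock: 9.85
position: [0.4827, 0.1091, 0.1792]
orientation: [-1.315, 1.027, -1.028]
contact_force: [-0.5, 0.2, 0.1]
grip_width: 0.0003
```

Request:
drive_tool --commands '[{"translation": [0, -0.015, 0], "spin": 0}, {"translation": [0, -0.022, 0], "spin": 0}, {"translation": [0, -0.022, 0], "spin": 0}]'

```text
clock: 10.15
position: [0.4832, 0.1087, 0.2]
orientation: [-1.314, 1.026, -1.028]
contact_force: [-0.8, 0.3, -0.1]
grip_width: 0.0004
```

```bash
python3 - <<'E'
from h import *
s=read_state();print(s['clock'],s['position'],s['contact_force'])
cv2.imwrite("pics/w6.png",get_image("wrist"))
E
```

```text
10.15 [0.48315185 0.10874786 0.19997542] [-0.78286609  0.25766091 -0.08943712]
```

View pics/w6.png

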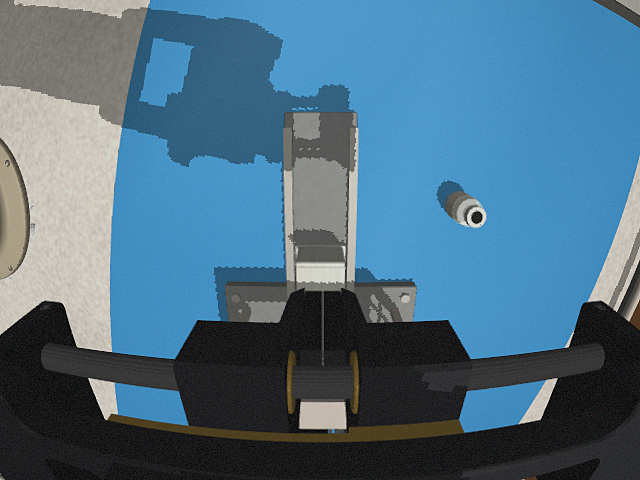

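The tab is now near row 262, in line with the stop, and the spare vial at (470,212) is undisturbed. I'm checking the tab numerically, then moving above the window.

```bash
python3 - <<'E'
from h import *
o=np.array([.5271,-.0696]);M=R.from_euler('z',.244).as_matrix()[:2,:2]
w=cv2.imread("pics/w6.png");print([(r,int(w[r,320].mean())) for r in range(228,290,2)])
for r in(246,262): print([(z,(M.T@(cast("wrist",(320,r),z)-o)*1000).round(1)) for z in(.025,.07)])
p=read_state()['position'];print((M.T@(p[:2]-o)*1000))
E
```

```text
[(228, 127), (230, 79), (232, 84), (234, 83), (236, 84), (238, 85), (240, 80), (242, 86), (244, 77), (246, 90), (248, 86), (250, 87), (252, 89), (254, 86), (256, 84), (258, 84), (260, 80), (262, 135), (264, 217), (266, 206), (268, 207), (270, 211), (272, 211), (274, 212), (276, 209), (278, 210), (280, 214), (282, 154), (284, 117), (286, 118), (288, 124)]
[(0.025, array([ -1.5, 145.4])), (0.07, array([ -1.3, 160.8]))]
[(0.025, array([ -1.6, 128.5])), (0.07, array([ -1.3, 146.1]))]
[5.37914739e-02 1.83653839e+02]
```

Request:
drive_tool --commands '[{"translation": [0.015, 0, -0.002], "spin": 0}, {"translation": [0.035, 0, -0.003], "spin": 0}, {"translation": [0.06, 0, -0.005], "spin": 0}, {"translation": [0.085, 0, -0.007], "spin": 0}, {"translation": [0.11, 0, -0.009], "spin": 0}, {"translation": [0.135, 0, -0.011], "spin": 0}, {"translation": [0.16, 0, -0.014], "spin": 0}, {"translation": [0.175, 0, -0.015], "spin": 0}, {"translation": [0.183, 0, -0.0155], "spin": 0}, {"translation": [0.183, 0, -0.0155], "spin": 0}]'

```text
clock: 11.2
position: [0.5122, -0.0732, 0.1991]
orientation: [-1.315, 1.029, -1.027]
contact_force: [-0.6, 1.1, -0.3]
grip_width: 0.0006
```

```bash
python3 - <<'E'
from h import *
o=np.array([.5271,-.0696]);M=R.from_euler('z',.244).as_matrix()[:2,:2]
s=read_state();p=s['position'];print(s['clock'],M.T@(p[:2]-o)*1000,p[2])
w=get_image("wrist");c=get_image("side");cv2.imwrite("pics/w7.png",w)
c=cv2.resize(c[140:270,280:420],None,fx=2.6,fy=2.6,interpolation=2);w2=cv2.resize(w[150:430,130:510],None,fx=1.15,fy=1.15)[:338]
c=cv2.copyMakeBorder(c,0,max(0,w2.shape[0]-c.shape[0]),0,0,0)[:w2.shape[0]]
cv2.imwrite("pics/v7.png",cv2.hconcat([c,w2])[:, :800])
E
```

```text
11.2 [-15.34852598   0.1004552 ] 0.19912684808502878
```

View pics/v7.png

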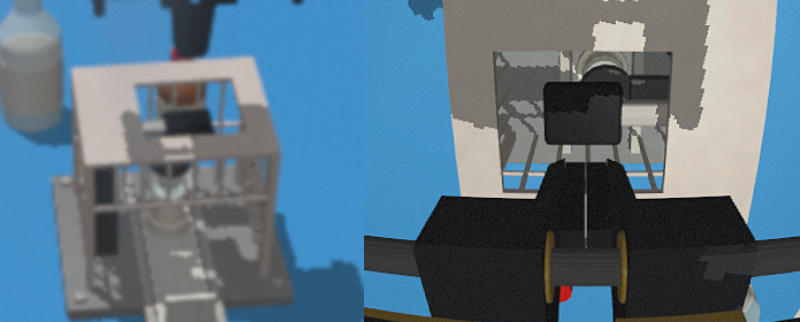

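The view shows the window clearly, with corners at about (244,195), (398,195), (390,315) and (251,315), and the black paddle at (287-354, 222-274). The tab measures 145-146 mm, fully in. One cross-check of the window and paddle before going down.

```bash
python3 - <<'E'
from h import *
o=np.array([.5271,-.0696]);M=R.from_euler('z',.244).as_matrix()[:2,:2]
for k,uv,z in [("w",(244,195),.165),("w",(398,195),.165),("w",(390,315),.165),("w",(251,315),.165),("p",(287,222),.15),("p",(354,222),.15),("p",(354,274),.15),("p",(287,274),.15)]:
    print(k,(M.T@(cast("wrist",uv,z)-o)*1000).round(1))
print(read_state()['clock'])
E
```

```text
w [-59.6  41.3]
w [28.8 41.3]
w [ 29.  -36.5]
w [-60.5 -36.7]
p [-36.5  21. ]
p [ 5.1 21.1]
p [  6.1 -13.9]
p [-37.5 -14. ]
11.3
```

Everything matches within 3 mm. I'm descending 65 mm, then feeling for the paddle.

Request:
drive_tool --commands '[{"translation": [-0.002, 0.01, 0], "spin": 0}, {"translation": [-0.002, 0.025, 0], "spin": 0}, {"translation": [-0.002, 0.04, 0], "spin": 0}, {"translation": [-0.002, 0.05, 0], "spin": 0}, {"translation": [-0.002, 0.058, 0], "spin": 0}, {"translation": [-0.002, 0.063, 0], "spin": 0}, {"translation": [-0.002, 0.065, 0], "spin": 0}, {"translation": [-0.002, 0.065, 0], "spin": 0}]'

```text
clock: 12.1
position: [0.5118, -0.0711, 0.1348]
orientation: [-1.315, 1.027, -1.028]
contact_force: [0.3, 0.1, 0.1]
grip_width: 0.0007
```

Request:
drive_tool --commands '[{"translation": [0, 0.002, 0], "spin": 0}, {"translation": [0, 0.004, 0], "spin": 0}, {"translation": [0, 0.006, 0], "spin": 0}, {"translation": [0, 0.008, 0], "spin": 0}, {"translation": [0, 0.01, 0], "spin": 0}, {"translation": [0, 0.012, 0], "spin": 0}, {"translation": [0, 0.014, 0], "spin": 0}, {"translation": [0, 0.016, 0], "spin": 0}, {"translation": [0, 0.016, 0], "spin": 0}]'

```text
clock: 13.0
position: [0.5116, -0.0711, 0.1186]
orientation: [-1.315, 1.028, -1.027]
contact_force: [-2.6, -0.8, 2.4]
grip_width: 0.0002
```

Contact has begun at a reported z of 0.119 (tips at about 0.149). I continue to the stop.

Request:
drive_tool --commands '[{"translation": [0, 0.002, 0], "spin": 0}, {"translation": [0, 0.004, 0], "spin": 0}, {"translation": [0, 0.006, 0], "spin": 0}, {"translation": [0, 0.008, 0], "spin": 0}, {"translation": [0, 0.01, 0], "spin": 0}, {"translation": [0, 0.011, 0], "spin": 0}, {"translation": [0, 0.011, 0], "spin": 0}]'

```text
clock: 13.7
position: [0.5122, -0.0711, 0.1079]
orientation: [-1.314, 1.027, -1.028]
contact_force: [-2.5, 1.0, 6.2]
grip_width: 0.0006
```

Request:
drive_tool --commands '[{"translation": [0, 0.001, 0], "spin": 0}, {"translation": [0, 0.002, 0], "spin": 0}, {"translation": [0, 0.003, 0], "spin": 0}, {"translation": [0, 0.003, 0], "spin": 0}]'

```text
clock: 14.1
position: [0.5126, -0.0711, 0.106]
orientation: [-1.314, 1.025, -1.029]
contact_force: [-4.1, 1.9, 15.1]
grip_width: 0.0008
```

The force rose from 6 to 15 N with little further travel: that's the stop. I add 1 mm and hold about 1.5 s.

Request:
drive_tool --commands '[{"translation": [0, 0.001, 0], "spin": 0}, {"translation": [0, 0.001, 0], "spin": 0}, {"translation": [0, 0.001, 0], "spin": 0}, {"translation": [0, 0.001, 0], "spin": 0}, {"translation": [0, 0.001, 0], "spin": 0}, {"translation": [0, 0.001, 0], "spin": 0}, {"translation": [0, 0.001, 0], "spin": 0}, {"translation": [0, 0.001, 0], "spin": 0}, {"translation": [0, 0.001, 0], "spin": 0}, {"translation": [0, 0.001, 0], "spin": 0}]'

```text
clock: 15.1
position: [0.5127, -0.0711, 0.1058]
orientation: [-1.313, 1.025, -1.03]
contact_force: [-7.0, 1.8, 21.2]
grip_width: 0.0005
```

Request:
drive_tool --commands '[{"translation": [0, 0, 0], "spin": 0}, {"translation": [0, 0, 0], "spin": 0}, {"translation": [0, 0, 0], "spin": 0}, {"translation": [0, 0, 0], "spin": 0}, {"translation": [0, 0, 0], "spin": 0}]'

```text
clock: 15.6
position: [0.5127, -0.0711, 0.1058]
orientation: [-1.313, 1.025, -1.03]
contact_force: [-6.0, 2.0, 21.5]
grip_width: 0.0002
```

Request:
drive_tool --commands '[{"translation": [0, -0.004, 0], "spin": 0}, {"translation": [0, -0.008, 0], "spin": 0}, {"translation": [0, -0.012, 0], "spin": 0}, {"translation": [0, -0.016, 0], "spin": 0}, {"translation": [0, -0.022, 0], "spin": 0}, {"translation": [0, -0.035, 0], "spin": 0}, {"translation": [0, -0.05, 0], "spin": 0}, {"translation": [0, -0.07, 0], "spin": 0}, {"translation": [0, -0.095, 0], "spin": 0}, {"translation": [0, -0.11, 0], "spin": 0}]'

```text
clock: 16.6
position: [0.5123, -0.0711, 0.2154]
orientation: [-1.314, 1.026, -1.029]
contact_force: [-0.3, 0.4, 0.1]
grip_width: 0.0005
```

Request:
drive_tool --commands '[{"translation": [-0.02, -0.01, 0], "spin": 0}, {"translation": [-0.04, -0.01, 0], "spin": 0}, {"translation": [-0.05, -0.01, 0], "spin": 0}, {"translation": [-0.05, -0.01, 0], "spin": 0}, {"translation": [-0.05, -0.01, 0], "spin": 0}]'

```text
clock: 17.1
position: [0.4998, -0.0228, 0.2235]
orientation: [-1.315, 1.028, -1.027]
contact_force: [0.1, -0.1, 0.1]
grip_width: 0.0001
```

```bash
python3 - <<'E'
from h import *
s=read_state();print(s['clock'],s['position'],s['contact_force'])
w=get_image("wrist");c=get_image("side");d=get_image("scene")
out=cv2.hconcat([cv2.resize(c[110:410,260:460],(400,600)),cv2.vconcat([cv2.resize(w,(400,300)),cv2.resize(d[160:310,180:380],(400,300))])])
cv2.imwrite("pics/f.png",out)
E
```

```text
17.1 [ 0.49979762 -0.02284651  0.2234975 ] [ 0.13816248 -0.06823184  0.13659741]
```

The viewer limit is reached, so the last checks are numeric: the side view before and after pressing (paddle, vial, slide) and the bystanders against the start.

```bash
python3 - <<'E'
from h import *
c=get_image("side");d=get_image("scene")
v=cv2.imread("pics/v7.png")[:338,:364]
n=cv2.resize(c[140:270,280:420],None,fx=2.6,fy=2.6,interpolation=2)[:338,:364]
def dark(i): # paddle
    m=(i[100:140,130:225].mean(2)<60).astype(np.uint8); return m.sum(),np.argwhere(m).mean(0).round(1)
print("paddle",dark(v),dark(n)); print("vial/tab region diff",np.abs(v[150:].astype(float)-n[150:]).mean(), "shift",cv2.phaseCorrelate(np.float64(v[220:,140:230].mean(2)),np.float64(n[220:,140:230].mean(2))))
s0,d0=cv2.imread("pics/side0.png"),cv2.imread("pics/scene0.png")
for k,a,b,(y0,y1,x0,x1) in [("spare",s0,c,(268,302,278,304)),("bowl",s0,c,(355,412,335,405)),("tall",d0,d,(198,256,186,222)),("amber",d0,d,(183,220,230,254))]:
    print(k,np.round(cv2.phaseCorrelate(np.float64(a[y0:y1,x0:x1].mean(2)),np.float64(b[y0:y1,x0:x1].mean(2)))[0],2), np.abs(a[y0:y1,x0:x1].astype(float)-b[y0:y1,x0:x1]).mean().round(1))
print(read_state()['clock'])
E
```

```text
paddle (np.uint64(949), array([22. , 58.4])) (np.uint64(902), array([21.6, 58. ]))Traceback (most recent call last):
  File "<stdin>", line 7, in <module>
ValueError: operands could not be broadcast together with shapes (172,364,3) (188,364,3)
```

```bash
python3 - <<'E'
from h import *
c=get_image("side");d=get_image("scene")
v=cv2.imread("pics/v7.png")[:320,:364]
n=cv2.resize(c[140:270,280:420],None,fx=2.6,fy=2.6,interpolation=2)[:320,:364]
g=lambda i,s:np.float64(i[s].mean(2))
for k,s in dict(vial=np.s_[160:235,140:205],slide=np.s_[230:320,140:230]).items(): print(k,np.round(cv2.phaseCorrelate(g(v,s),g(n,s)),2))if 0 else print(k,cv2.phaseCorrelate(g(v,s),g(n,s)))
s0,d0=cv2.imread("pics/side0.png"),cv2.imread("pics/scene0.png")
for k,a,b,s in [("spare",s0,c,np.s_[268:302,278:304]),("bowl",s0,c,np.s_[355:412,335:405]),("tall",d0,d,np.s_[198:256,186:222]),("amber",d0,d,np.s_[183:220,230:254])]:
    print(k,cv2.phaseCorrelate(g(a,s),g(b,s))[0],np.abs(g(a,s)-g(b,s)).mean().round(1))
finish_job()
E
```

```text
vial ((-0.01865744179789175, 0.4742657109173365), 0.9875086061134144)
slide ((-0.10207092115606997, 0.1636897860312132), 0.5681018888501888)
spare (0.47479681036363, 0.012228461047747885) 1.2
bowl (0.025374909051187444, 0.00283149124740234) 1.2
tall (-0.00853394012449371, 0.016604442551468424) 2.9
amber (0.0199031182861944, 0.05858653632388311) 3.0
the job is handed in; nothing more can be done
```

The slide is fully in, the lever was held down against its stop for about 1.5 s and let back up, and the job is handed in at about 17 s. `finish_job()` gives no verdict.

- **Slide:** I pushed it by the tab until the force jumped to 23 N at the stop. The tab's outer face then measured 145–146 mm from the press origin, against the 145 mm given.
- **Lever:** I pressed through the window with shut fingers until the force rose from 6 to 21 N with almost no further travel. From that travel I estimate about 0.24–0.26 rad. I did not read the joint directly.
- **After release:** In the side view the paddle is back where it was before pressing. The vial and slide look unmoved (under 0.5 px at 2.6x zoom), and none of the bystanders has shifted by more than 0.5 px since the start. The tool force reads about zero.

**What disagreed:**
- **TCP height:** The fingertips really sit about 30 mm above the reported TCP height, so my first pass at the tab went over it without touching anything. I found this by triangulating the tips and corrected for it. The later contacts with the tab and the paddle fitted the corrected height.
- **Last picture:** The viewer's limit stopped me seeing the final picture, so the closing checks are numbers only.

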